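# Index the finds turntable to its front stop and lock it

### The arm

A 6-joint arm with a two-finger parallel gripper is mounted at the origin on the work surface. World frame = base frame: x ahead of the robot, y to its left, z up, the work surface at z = 0. Lengths are in m, angles in degrees, forces in N, time in s.
With the tool pointing down it reaches from about 0.375 to 0.9 m from the base axis. Payload 3.1 kg.
Tool frame: the origin (TCP) lies where the fingers leave the gripper's body, on its centre line; the fingertips stand 73 mm ahead of it and the grasp point (between the pads) lies 54 mm ahead of it (tip_reach is the distance from the TCP to the fingertips, in m); z points along the fingers, y is the line along which they close (so a half turn about z gives the same grasp; the last joint's range is limited). The gripper opens to 85 mm and grips with 20 to 120 N. Pads are 22 mm wide; open, the fingers measure 114 mm over their backs; the gripper's body (76 mm by 85 mm) begins 54 mm behind the grasp point. The pads swing forward as they close: fully open they stand 13 mm farther back than shut.
Start: joints at [-74.284, 30.224, 82.088, -0, 67.689, -10.227], TCP at [0.273, -0.562, 0.304] pointing down, gripper open.
Joint ranges: [-176.69, 176.69], [-43.24, 126.21], [12.49, 139.97], [-82, 262], [0, 151.66], [-163.58, 163.58]. Speed limits (degrees/s): [159.86, 159.86, 180, 180, 180, 180].

### API

Orientations are given as [roll, pitch, yaw] about the fixed x, y, z axes, in that order (R = Rz(yaw) Ry(pitch) Rx(roll)).
In Python, from station import sense, get_image, camera_model, finish_job, tip_reach gives the robot as it stands. The module is installed in compiled form; this text tells all that it offers.
- The arm moves only by the shell command python3 -m inch 'ROWS' [OPENING] [FORCE]. ROWS is JSON, a list of rows, each a list of 2 entries, a list of its own where there are three numbers: the shift along the tool's x, y, z in m, then the turn, a rotation vector about the tool's x, y, z in rad. A call has 1 to 12 rows; each row is the pose to reach, as a shift and turn from the pose commanded when the call began, along the tool's axes at that moment; what a row does not reach only later rows make up. A row lasts 1/10 s, in which the tool goes at most 50 mm and 8.59 degrees, less where a joint would pass 70% of its speed; a pose out of reach is approached as far as the arm can. A call with a gripper value outside its range is refused whole. OPENING is the finger opening in m, from 0 to 0.0854, set as the call begins (- or left out, the last holds). The fingers move at their own pace and stop on an object; FORCE is the grip in N (left out, the last holds). Time passes only in rows, so rows that repeat a pose let the fingers close. It gives the time, the measured TCP pose, the force, the opening and the grip force at its end, in the units of the state.
- sense(): the state, without advancing time (a new reading comes with each control period).
- get_image(name): name is "scene" or "top" or "wrist"; returns the picture (480x640x3 uint8, red, green, blue); there is no depth.
- camera_model(name): a dict with "fx", "fy", "cx", "cy" (pixels), "rvec" (rotation vector, rad) and "tvec" (3), from world to camera coordinates, as OpenCV has them. Camera axes: x right, y down, z forward; pixel columns grow to the right and rows downward; lengths in m; the calibration is good to about 2 mm. A picture is of the moment at which its call begins: read the wrist's pose just before it. camera_model takes no time and is no camera call; for the wrist camera it gives the pose at the moment of the call.
- finish_job(): hands the job in; it is judged then, once.
The state is a dict: "time_s": time; "q": joint angles; "qvel": joint speeds; "joint_efforts": joint torques, N m; "ee_pos": TCP position; "tool_rot": TCP orientation; "contact_force": force on the tool from outside, world axes, zero at the start; "torque": the same for the moment, N m; "opening": finger opening in m; "grasp_force": force on a finger pad.
Only numpy, scipy, OpenCV 4.12 (cv2) and the standard library are available. Lean on these libraries where they do the work, as an engineer would, in place of code of your own. Each camera call takes 0.05 s, during which the arm holds its last target. There are 200 camera calls.

### The job

Turn the finds turntable anticlockwise (seen from above) by its upright post, past the first click stop and into the second, where the post stands at the front of the stand and the deck rests in the click by itself. Then lock it: turn the wing knob on the sloping panel clockwise until it is fully home against its stop, then let go. Keep the bowl upright in the middle of the deck, and leave the wash bottle, the spatula and the brush where they are.

Things in the scene. Friction and masses are not known exactly. Their poses are not given: they have to be found in the camera images.
- stand: Fixed grey turntable stand on the bench, foot plate 250 x 240 x 12 mm. Origin on the bench under the deck's vertical axis; z up, x from its front (robot side) to its rear, y to its left; its yaw varies by up to 0.3 rad. The lock housing is fixed to it at the right rear.
- lock: Lock housing with sloping panel, fixed to the stand. Its origin is the stand's (deck's axis, on the bench), its axes are the stand's turned 30 deg (0.524 rad) anticlockwise from above. In these axes the grey block spans x -85 to 5, y -250 to -150 mm, and its foot plate x -90 to 70, y -260 to -110 mm.
- panel (a point): Centre of the outer face of the aluminium panel on the lock housing, 100 x 100 mm, at x -33, y -200, z 120 mm in the lock's axes. It slopes down towards the lock's -x: its normal leans 33 deg from vertical towards the lock's -x. This point's axes are the lock's, not the panel's.
- lamp (a point): Centre of the underside of a fixed lamp bar over the lock housing, 270 mm above the bench, at x -17, y -200 mm in the lock's axes; bar 30 x 120 x 18 mm (lock's x, y, z), on a 14 mm round column at x 45, y -235 mm. It bars an upright hand from the wing knob; a hand along the knob's axis clears it.
- deck_top (a point): Centre of the deck's upper face, on its vertical axis, 100 mm above the bench. The deck is a white disc 260 mm in diameter, 15 mm thick. Axes turn with the deck: the post lies along its +y.
- post (a point): Upright round wooden post fixed on the deck, 22 mm in diameter, 62 mm tall, 105 mm from the deck's axis. Point on the post's axis, 35 mm above the deck's upper face (135 mm above the bench, 27 mm below the post's top). Steel collar at its foot, 32 mm in diameter, 6 mm high. Leading the post round the axis turns the deck.
- deck (a joint): Deck angle in rad, anticlockwise from above. 0: post at the stand's left (+y), first click stop; 1.571: post at the stand's front (-x), second click stop. Starts at -0.95 to -0.3. Friction about 3 N at the post. A spring click: resistance rises to some 10 N from 0.19 to 0.1 rad before a stop, then the deck drops in and holds within about 0.03 rad. End stops at -1.3, 1.95.
- stop2 (a point): Fixed point of the stand where post is when the deck is in the second click stop: x -105, y 0, z 135 mm in the stand.
- wing (a point): Black wing knob on the panel: point on the knob's axis half-way up the wing, 31 mm out from the panel; at x -50, y -200, z 146 mm in the lock's axes. z: the knob's axis, out of the panel. The wing is a bar 66 mm long, 11 mm thick, 16 to 46 mm out from the panel, centred on the axis; its length lies 0.429 rad about z from this point's x axis. Axes turn with the knob.
- knob (a joint): Wing knob angle in rad, growing clockwise facing the panel. Starts at 0 to 0.35; hard stop at 2.0 (locked), wing then along the lock's y. 0.12 N m friction holds it. A hidden cam tongue swings into the gap of the skirt under the deck from 1.7 to 2.0, only with the deck in the second stop; else it jams near 1.7. More than one grasp's turn: let go and regrasp.
- bowl: Loose terracotta bowl, 100 mm across the rim, 45 mm high, 0.2 to 0.4 kg, standing free in the middle of the deck. Origin at the centre of its underside.
- washbottle_mid (a point): Bystander: loose white wash bottle with red cap, 68 mm in diameter, 170 mm tall, standing; point at its centre, half-way up.
- spatula: Bystander: loose spatula with a wooden handle lying on the bench.
- brush: Bystander: loose brush with a dark wooden handle lying on the bench.
Not all that is in view belongs to the job. Of the things like the bowl, leave any that is green; of the rest the smaller one is meant.

How it is judged (in metres and radians):
On the way, in this order (a step that is already met when the one before it is completed fails the run):
1. the deck rests in the second click stop (within 0.045 rad of 1.571) (value of joint deck between 1.526 and 1.616 rad), for 0.3 s.
2. the wing knob is turned fully home (over 1.8 rad) with the deck in the stop (all of step 1 and value of joint knob above 1.8 rad), for 0.2 s.
At the end, for the whole second after the job is handed in: The deck rests within 0.045 rad of its second click stop (1.571 rad), the wing knob stands beyond 1.8 rad (its stop is at 2.0), and the bowl stands upright on the deck within 30 mm of its centre (all of step 2 and velocity of joint deck between -0.05 and 0.05 rad/s and angle between bowl's own z axis and vertical below 0.1 rad and distance between bowl and deck_top below 0.03 m); the robot touches nothing.
It fails at once if the bowl is tipped by more than 0.35 rad or slid over 40 mm off the deck's centre (angle between bowl's own z axis and vertical above 0.35 rad or distance between bowl and deck_top above 0.04 m).
It fails at once if a bystander is moved by more than 30 mm (distance of any of washbottle_mid, spatula, brush from where it was at the start of the episode above 0.03 m).
It also fails if it takes over 67 s, if anything falls off the work surface, if the arm or the gripper's body presses on something with over 40 N, if the wrist force passes 120 N, or if a joint passes its speed limit or range.

## Working session

There is one attempt and no reset: what is moved stays moved. The work goes in short steps, Python scripts to look and compute and a shell command to move; the robot and the scene stay as the last step left them, time stands still between calls to the robot, and variables do not carry over. Pictures are saved under pics/ and viewed, at most 10 in all, crops included, and the job is handed in when it is done.

```bash
mkdir -p pics; python3 - <<'E'
from station import *
import cv2,json
s=sense();print(s)
for n in("scene","top"):
    cv2.imwrite(f"pics/{n}0.png",get_image(n)[:,:,::-1]);print(camera_model(n))
E
```

```text
{'time_s': 0.0, 'q': array([-7.42856288e+01,  3.02783743e+01,  8.21564564e+01, -1.83228300e-03,
        6.76886299e+01, -1.02266112e+01]), 'qvel': array([-0.06536701,  0.04708455,  0.02194039,  0.05905671,  0.00376621,
        0.1033203 ]), 'joint_efforts': array([-1.45898048e-03, -4.42353773e+01, -1.78025830e+01, -3.48406738e-04,
        8.46316572e-03, -2.16187878e-06]), 'ee_pos': array([ 0.27327649, -0.56146813,  0.3029394 ]), 'tool_rot': array([-1.79878200e+02, -2.02527073e-02,  2.59416583e+01]), 'contact_force': array([-0.58733713, -0.74139191, -0.51614758]), 'torque': array([ 0.01001694,  0.00113338, -0.03858902]), 'grasp_force': 0.0, 'opening': 0.08548695992093457}
{'fx': 552.7257931407647, 'fy': 552.7257931407647, 'cx': 324.0758981686055, 'cy': 231.07918774875964, 'rvec': array([ 0.64171432,  2.56285606, -1.21818064]), 'tvec': array([ 0.53325416, -0.03660266,  1.78526964])}
{'fx': 485.06387989961684, 'fy': 485.06387989961684, 'cx': 320.72671335633623, 'cy': 245.37953892466174, 'rvec': array([ 2.1696285 , -2.19132172,  0.09403182]), 'tvec': array([0.02491518, 0.64637389, 1.47599274])}
```

View pics/scene0.png

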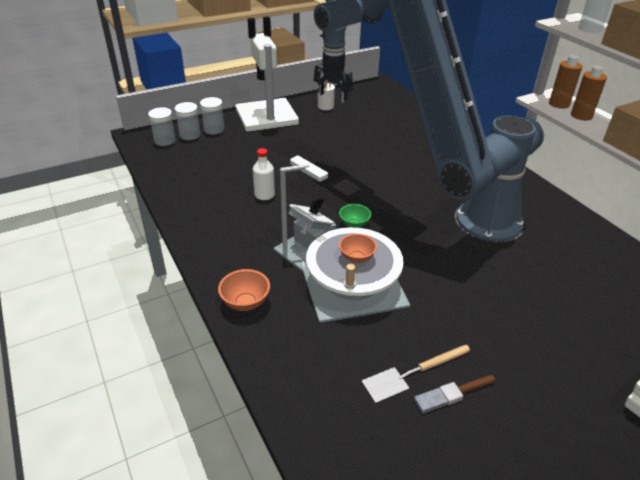

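View pics/top0.png

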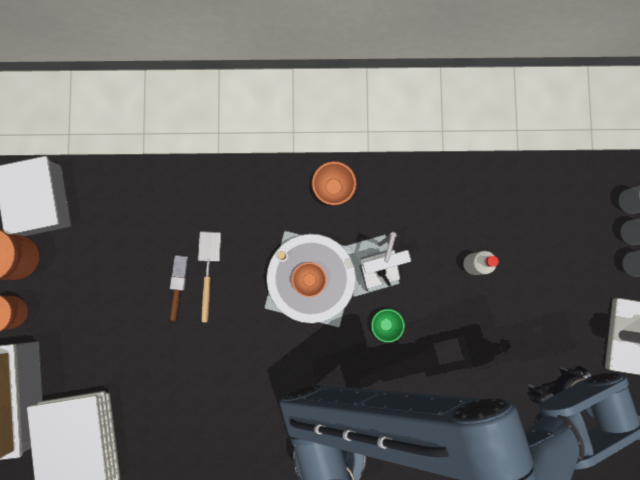

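The top picture shows the deck at (311,279), its post at (281,255) and the lock with wing knob near (385,272). The bowl candidates are:
- the small terracotta bowl at (309,279), on the deck
- the large terracotta bowl at (334,184)
- the green bowl at (387,325)

I choose the small one on the deck. The bottle is at (480,263), the spatula at (208,275) and the brush at (178,288).

```bash
cat > h.py <<'E'
import numpy as np,cv2
from station import *
from scipy.spatial.transform import Rotation as R
def ray(n,uv,z,c=None):
    c=c or camera_model(n);M=R.from_rotvec(c['rvec']).as_matrix();o=-M.T@c['tvec']
    d=M.T@np.array([(uv[0]-c['cx'])/c['fx'],(uv[1]-c['cy'])/c['fy'],1]);return o+d*(z-o[2])/d[2]
def proj(n,p,c=None):
    c=c or camera_model(n);return cv2.projectPoints(np.array(p,float).reshape(-1,1,3),c['rvec'],c['tvec'],np.array([[c['fx'],0,c['cx']],[0,c['fy'],c['cy']],[0,0,1.]]),None)[0].reshape(-1,2)
E
python3 - <<'E'
from h import *
im=cv2.imread('pics/top0.png');hsv=cv2.cvtColor(im,cv2.COLOR_BGR2HSV)
m=((hsv[...,2]>205)&(hsv[...,1]<40)).astype('uint8');n,l,st,ce=cv2.connectedComponentsWithStats(m)
for i in range(1,n):
    if st[i,4]>60 and 200<ce[i][0]<450 and ce[i][1]>200:
        print(st[i],ce[i])
i=l[314-35+43, 311] or 0
k=[j for j in range(1,n) if abs(st[j,2]-88)<12][0]
cs,_=cv2.findContours((l==k).astype('uint8'),0,2);h=cv2.convexHull(max(cs,key=len))
e=cv2.fitEllipse(h);print('deck',e)
c=ray('top',e[0],.1);print('centre',c,'r',np.linalg.norm(ray('top',(e[0][0]+e[1][0]/2,e[0][1]),.1)-c))
o=((hsv[...,0]<25)&(hsv[...,1]>70)&(hsv[...,2]>80)).astype('uint8');n,l,st,ce=cv2.connectedComponentsWithStats(o)
for i in range(1,n):
    if st[i,4]>15 and 250<ce[i][0]<370:print(st[i],ce[i],ray('top',ce[i],.162),ray('top',ce[i],.135))
big=cv2.resize(im[215:345,250:430],None,fx=4.4,fy=4.4,interpolation=cv2.INTER_CUBIC);cv2.imwrite('pics/crop1.png',big)
E
```

```text
[208 234  12  26 215] [214.13953488 247.25581395]
[279 235  70  28 577] [315.24090121 244.13171577]
[364 251  46  37 758] [384.29155673 267.77044855]
[ 268  256   87   67 1242] [308.50483092 296.58615137]
deck ((310.18817138671875, 280.2799377441406), (82.50618743896484, 86.74609375), 108.92140197753906)
centre [0.53823032 0.05064502 0.1       ] r 0.12085465880827691
[ 312  161   45   45 1585] [333.77476341 182.77350158] [ 0.81397078 -0.0200096   0.162     ] [ 0.81975727 -0.02087892  0.135     ]
[278 252   8   7  42] [281.26190476 255.07142857] [0.60907554 0.13026192 0.162     ] [0.61080157 0.13237057 0.135     ]
[292 262  35  35 959] [308.75703858 279.19603754] [0.54059259 0.05346376 0.162     ] [0.54096148 0.05405048 0.135     ]
```

View pics/crop1.png

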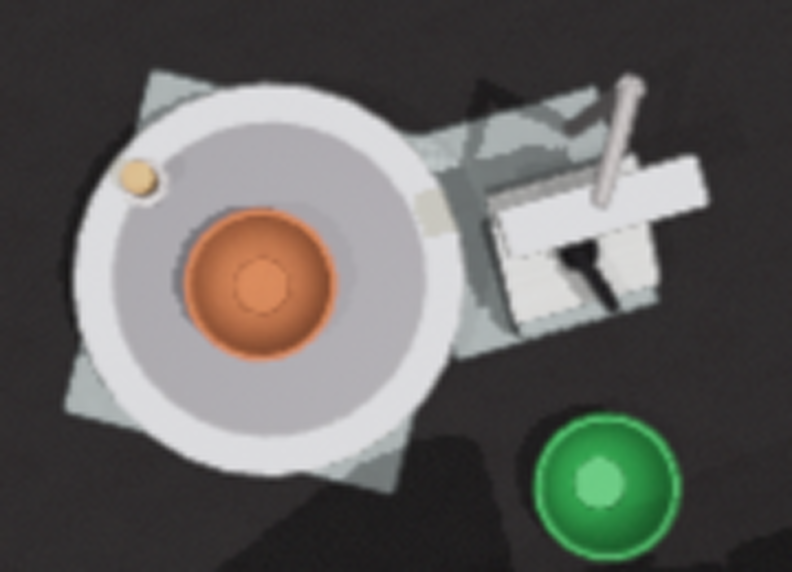

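The crop confirms the small terracotta bowl on the deck, the post at crop (138,178), the foot-plate corners at (152,70), (65,410) and (392,493), and the lock with its wing under the lamp bar.

```bash
python3 - <<'E'
from h import *
f=lambda u,v:(250+(u+.5)/4.4-.5,215+(v+.5)/4.4-.5)
im=cv2.imread('pics/top0.png');hsv=cv2.cvtColor(im,cv2.COLOR_BGR2HSV)
# white ring -> fit from rim points, largest radius by angle
v=np.array(im).min(2).astype(int);c0=np.array(f(268,278.5));pts=[]
for a in np.radians(np.arange(0,360,3)):
    if -50<np.degrees(a)-0<20 or np.degrees(a)>310: continue
    r=np.arange(49,38,-.25);p=c0+np.outer(r,[np.cos(a),np.sin(a)])
    val=np.array([v[int(round(y)),int(round(x))] for x,y in p]);k=np.argmax(val>195)
    if val[k]>195: pts.append(p[k])
P=np.array([ray('top',p,.1)[:2] for p in pts])
for _ in range(3):
    A=np.c_[2*P,np.ones(len(P))];s=np.linalg.lstsq(A,(P**2).sum(1),rcond=None)[0];C=s[:2];r=np.sqrt(s[2]+C@C)
    d=np.linalg.norm(P-C,axis=1)-r;P=P[abs(d)<.004]
print('centre',C,'r',r,len(P))
rl,fl,fr=[ray('top',f(*q),.012)[:2] for q in((152,70),(65,410),(392,493))]
print(rl,fl,fr,'len',np.linalg.norm(rl-fl),np.linalg.norm(fl-fr))
x=rl-fl;y=fl-fr;print('yaw',np.arctan2(x[1],x[0]),np.arctan2(-y[0],y[1]),'mid',(rl+fr)/2)
p=ray('top',(281.26,255.07),.162)[:2]-C;print('post',p+C,np.linalg.norm(p),np.arctan2(-p[0],p[1]))
# panel corners (near edge)+ lamp ends at z .288
l=[ray('top',f(*q),.288)[:2] for q in((495,208),(697,155),(709,205),(510,260))]
print('lamp',np.mean(l,axis=0),l); d=np.array(l[0])-l[1]+l[3]-l[2];print('lampyaw',np.arctan2(-d[0],d[1]))
E
```

```text
centre [0.54492291 0.04908308] r 0.1279295869069125 95
[0.69570309 0.13263723] [0.45572102 0.19472924] [ 0.39558521 -0.03451592] len 0.24788466761194058 0.2370013875209053
yaw -0.25318376155232425 -0.2565408403216068 mid [0.54564415 0.04906066]
post [0.60907962 0.13026726] 0.10347442290622308 -0.668774385804682
lamp [ 0.58155542 -0.14831231] [array([ 0.58156333, -0.0857375 ]), array([ 0.61121543, -0.20368592]), array([ 0.5820717 , -0.20992277]), array([ 0.55137124, -0.09390304])]
lampyaw 0.252448854182245
```

```bash
cat >> h.py <<'E'
C=np.array([.545,.049]);SY=-.255;LY=SY+np.radians(30)
def down(yaw): return R.from_euler('xyz',[180,0,yaw],degrees=True)
def rel(p,Rt,s=None):
    s=s or sense();R0=R.from_euler('xyz',s['tool_rot'],degrees=True)
    return np.round(R0.inv().apply(np.array(p)-s['ee_pos']),4).tolist(),np.round((R0.inv()*Rt).as_rotvec(),3).tolist()
E
python3 - <<'E'
from h import *
print(rel([.609,.130,.42],down(51.7)))
E
```

```text
([0.6044, -0.4752, -0.1159], [-0.002, -0.001, -0.449])
```

```bash
python3 -m inch '[[[0,0,-0.05],[0,0,0]],[[0,0,-0.1],[0,0,0]],[[0,0,-0.116],[0,0,0]],[[0.6044,-0.4752,-0.116],[-0.002,-0.001,-0.449]],[[0.6044,-0.4752,-0.116],[-0.002,-0.001,-0.449]],[[0.6044,-0.4752,-0.116],[-0.002,-0.001,-0.449]],[[0.6044,-0.4752,-0.116],[-0.002,-0.001,-0.449]],[[0.6044,-0.4752,-0.116],[-0.002,-0.001,-0.449]],[[0.6044,-0.4752,-0.116],[-0.002,-0.001,-0.449]],[[0.6044,-0.4752,-0.116],[-0.002,-0.001,-0.449]],[[0.6044,-0.4752,-0.116],[-0.002,-0.001,-0.449]],[[0.6044,-0.4752,-0.116],[-0.002,-0.001,-0.449]]]' 0.0854 30
python3 -c "
from h import *
print(rel([.609,.130,.30],down(51.7)))"
```

```text
time_s: 1.3
ee_pos: [0.4702, -0.1551, 0.4197]
tool_rot: [179.9, 0.1, 51.7]
contact_force: [0.6, 0.1, -0.2]
opening: 0.0855
grasp_force: 0.0
([0.3099, -0.0681, 0.1192], [0.001, 0.001, -0.001])
```

```bash
python3 -m inch '[[[0.31,-0.068,0],[0,0,0]],[[0.31,-0.068,0],[0,0,0]],[[0.31,-0.068,0],[0,0,0]],[[0.31,-0.068,0],[0,0,0]],[[0.31,-0.068,0],[0,0,0]],[[0.31,-0.068,0],[0,0,0]],[[0.31,-0.068,0],[0,0,0]],[[0.31,-0.068,0.05],[0,0,0]],[[0.31,-0.068,0.1],[0,0,0]],[[0.31,-0.068,0.119],[0,0,0]],[[0.31,-0.068,0.119],[0,0,0]],[[0.31,-0.068,0.119],[0,0,0]]]'
python3 -c "
from h import *
cm=camera_model('wrist');im=get_image('wrist');cv2.imwrite('pics/w1.png',im[:,:,::-1])
print(proj('wrist',[[.609,.130,.162],[.545,.049,.145]],cm),rel([.609,.130,.189],down(51.7)))
h=cv2.cvtColor(im,cv2.COLOR_RGB2HSV);o=((h[...,0]>10)&(h[...,0]<25)&(h[...,1]>60)&(h[...,2]>80)).astype('uint8');n,l,st,ce=cv2.connectedComponentsWithStats(o)
for i in range(1,n):
    if st[i,4]>200: print(st[i],ce[i],ray('wrist',ce[i],.162,cm))
"
```

```text
time_s: 2.5
ee_pos: [0.6092, 0.1275, 0.3007]
tool_rot: [179.9, 0.1, 51.6]
contact_force: [0.4, 0.6, 0.1]
opening: 0.0853
grasp_force: 0.0
[[318.48660538 252.5164024 ]
 [319.44854983 396.3435234 ]] ([0.0014, -0.0026, 0.1129], [0.004, -0.0, -0.001])
[   0    0   70   67 2107] [25.25628856 24.27052682] [0.57369241 0.29625914 0.162     ]
[ 298  207   42   63 2002] [318.97902098 238.90559441] [0.61388168 0.13571251 0.162     ]
```

View pics/w1.png

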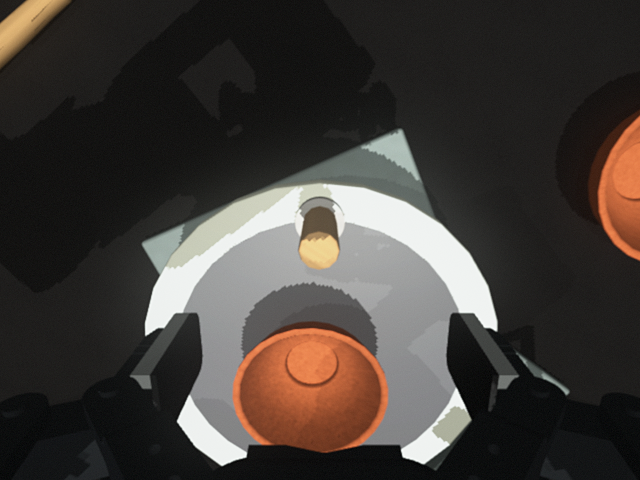

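The wrist view shows the post top at (319,249), within 2 mm of the predicted (318,252), with the bowl clear of the fingers. I'll lower and grip.

```bash
python3 -m inch '[[[0.003,-0.002,0.04],[0,0,0]],[[0.003,-0.002,0.07],[0,0,0]],[[0.003,-0.002,0.09],[0,0,0]],[[0.003,-0.002,0.113],[0,0,0]],[[0.003,-0.002,0.113],[0,0,0]]]'
python3 -m inch '[[[0,0,0],[0,0,0]],[[0,0,0],[0,0,0]],[[0,0,0],[0,0,0]],[[0,0,0],[0,0,0]],[[0,0,0],[0,0,0]],[[0,0,0],[0,0,0]],[[0,0,0],[0,0,0]],[[0,0,0],[0,0,0]]]' 0 40
cat > arc.py <<'E'
# rows for arc about deck centre: steps of tool pose rotated by k*d about C (yaw), from current pose
from h import *;import sys
step=float(sys.argv[1]);n=int(sys.argv[2]);s=sense();p=s['ee_pos'];v=p[:2]-C
print('theta joint',np.arctan2(-v[0],v[1])-SY,'r',np.linalg.norm(v))
R0=R.from_euler('xyz',s['tool_rot'],degrees=True)
for k in range(1,n+1):
    Q=R.from_euler('z',step*k);g=Q.apply([*v,0]);g=g/np.linalg.norm(g)*.105
    d=R0.inv().apply(np.array([C[0]+g[0]-p[0],C[1]+g[1]-p[1],0]))
    print([[round(float(d[0]),3),round(float(d[1]),3),0],[0,0,round(-step*k,3)]],end=',')
print()
E
python3 arc.py .06 12
```

```text
time_s: 3.05
ee_pos: [0.6088, 0.131, 0.1866]
tool_rot: [180.0, 0.2, 51.6]
contact_force: [-0.7, 0.2, -0.8]
opening: 0.0855
grasp_force: 0.0
time_s: 3.85
ee_pos: [0.6095, 0.1315, 0.1886]
tool_rot: [179.9, 0.0, 51.7]
contact_force: [-0.3, -1.1, 6.5]
opening: 0.0213
grasp_force: 39.0
theta joint -0.40853840518567097 r 0.10473746613396445
[[0.0, -0.006, 0], [0, 0, -0.06]],[[-0.001, -0.013, 0], [0, 0, -0.12]],[[-0.002, -0.019, 0], [0, 0, -0.18]],[[-0.003, -0.025, 0], [0, 0, -0.24]],[[-0.005, -0.031, 0], [0, 0, -0.3]],[[-0.007, -0.037, 0], [0, 0, -0.36]],[[-0.009, -0.043, 0], [0, 0, -0.42]],[[-0.012, -0.048, 0], [0, 0, -0.48]],[[-0.015, -0.054, 0], [0, 0, -0.54]],[[-0.018, -0.059, 0], [0, 0, -0.6]],[[-0.022, -0.064, 0], [0, 0, -0.66]],[[-0.026, -0.069, 0], [0, 0, -0.72]],
```

```bash
python3 -m inch '[[[0,-0.006,0],[0,0,-0.06]],[[-0.001,-0.013,0],[0,0,-0.12]],[[-0.002,-0.019,0],[0,0,-0.18]],[[-0.003,-0.025,0],[0,0,-0.24]],[[-0.005,-0.031,0],[0,0,-0.3]],[[-0.007,-0.037,0],[0,0,-0.36]],[[-0.009,-0.043,0],[0,0,-0.42]],[[-0.012,-0.048,0],[0,0,-0.48]],[[-0.015,-0.054,0],[0,0,-0.54]],[[-0.018,-0.059,0],[0,0,-0.6]],[[-0.022,-0.064,0],[0,0,-0.66]],[[-0.026,-0.069,0],[0,0,-0.72]]]'
python3 arc.py .06 12
```

```text
time_s: 5.05
ee_pos: [0.5435, 0.1535, 0.1885]
tool_rot: [179.3, 0.2, 93.2]
contact_force: [9.0, 0.2, -1.4]
opening: 0.0211
grasp_force: 40.2
theta joint 0.26970307686160133 r 0.10449935157905425
[[0.001, -0.006, 0], [0, 0, -0.06]],[[0.0, -0.013, 0], [0, 0, -0.12]],[[-0.0, -0.019, 0], [0, 0, -0.18]],[[-0.001, -0.025, 0], [0, 0, -0.24]],[[-0.003, -0.031, 0], [0, 0, -0.3]],[[-0.005, -0.037, 0], [0, 0, -0.36]],[[-0.007, -0.043, 0], [0, 0, -0.42]],[[-0.009, -0.049, 0], [0, 0, -0.48]],[[-0.012, -0.055, 0], [0, 0, -0.54]],[[-0.015, -0.06, 0], [0, 0, -0.6]],[[-0.019, -0.065, 0], [0, 0, -0.66]],[[-0.023, -0.07, 0], [0, 0, -0.72]],
```

```bash
python3 -m inch '[[[0,-0.006,0],[0,0,-0.06]],[[-0.001,-0.013,0],[0,0,-0.12]],[[-0.002,-0.019,0],[0,0,-0.18]],[[-0.003,-0.025,0],[0,0,-0.24]],[[-0.005,-0.031,0],[0,0,-0.3]],[[-0.007,-0.037,0],[0,0,-0.36]],[[-0.009,-0.043,0],[0,0,-0.42]],[[-0.012,-0.048,0],[0,0,-0.48]],[[-0.015,-0.054,0],[0,0,-0.54]],[[-0.018,-0.059,0],[0,0,-0.6]],[[-0.022,-0.064,0],[0,0,-0.66]],[[-0.026,-0.069,0],[0,0,-0.72]]]'
python3 arc.py .055 11
```

```text
time_s: 6.25
ee_pos: [0.4736, 0.1257, 0.1885]
tool_rot: [179.7, 0.3, 134.3]
contact_force: [2.3, 8.1, 3.1]
opening: 0.0211
grasp_force: 39.8
theta joint 1.0049774694626656 r 0.104815444638523
[[0.0, -0.006, 0], [0, 0, -0.055]],[[-0.0, -0.012, 0], [0, 0, -0.11]],[[-0.001, -0.017, 0], [0, 0, -0.165]],[[-0.002, -0.023, 0], [0, 0, -0.22]],[[-0.003, -0.029, 0], [0, 0, -0.275]],[[-0.005, -0.034, 0], [0, 0, -0.33]],[[-0.007, -0.04, 0], [0, 0, -0.385]],[[-0.009, -0.045, 0], [0, 0, -0.44]],[[-0.011, -0.05, 0], [0, 0, -0.495]],[[-0.014, -0.055, 0], [0, 0, -0.55]],[[-0.017, -0.06, 0], [0, 0, -0.605]],
```

```bash
python3 -m inch '[[[0,-0.006,0],[0,0,-0.055]],[[0,-0.012,0],[0,0,-0.11]],[[-0.001,-0.017,0],[0,0,-0.165]],[[-0.002,-0.023,0],[0,0,-0.22]],[[-0.004,-0.029,0],[0,0,-0.275]],[[-0.006,-0.034,0],[0,0,-0.33]],[[-0.008,-0.040,0],[0,0,-0.385]],[[-0.010,-0.045,0],[0,0,-0.44]],[[-0.013,-0.050,0],[0,0,-0.495]],[[-0.015,-0.0545,0],[0,0,-0.545]],[[-0.015,-0.0545,0],[0,0,-0.545]],[[-0.015,-0.0545,0],[0,0,-0.545]]]'
python3 arc.py .03 2
```

```text
time_s: 7.45
ee_pos: [0.4433, 0.0761, 0.1884]
tool_rot: [-180.0, 0.2, 165.5]
contact_force: [-0.8, 3.0, 9.0]
opening: 0.0211
grasp_force: 40.3
theta joint 1.5655027637241012 r 0.10526565763470828
[[-0.0, -0.003, 0], [0, 0, -0.03]],[[-0.0, -0.006, 0], [0, 0, -0.06]],
```

```bash
python3 -m inch '[[[0,0,0],[0,0,0]],[[0,0,0],[0,0,0]],[[0,0,0],[0,0,0]],[[0,0,0],[0,0,0]],[[0,0,0],[0,0,0]],[[0,0,0],[0,0,0]],[[0,0,0],[0,0,0]],[[0,0,0],[0,0,0]]]' 0.0854
python3 -m inch '[[[0,0,-0.03],[0,0,0]],[[0,0,-0.08],[0,0,0]],[[0,0,-0.13],[0,0,0]],[[0,0,-0.18],[0,0,0]],[[0,0,-0.22],[0,0,0]],[[0,0,-0.22],[0,0,0]]]'
python3 - <<'E'
from h import *
im=get_image('top');cv2.imwrite('pics/top1.png',im[:,:,::-1])
h=cv2.cvtColor(im,cv2.COLOR_RGB2HSV);o=((h[...,0]<25)&(h[...,1]>70)&(h[...,2]>80)).astype('uint8');n,l,st,ce=cv2.connectedComponentsWithStats(o)
for i in range(1,n):
    if st[i,4]>15 and 250<ce[i][0]<370:
        p=ray('top',ce[i],.162)[:2];v=p-C;print(st[i],p,np.arctan2(-v[0],v[1])-SY)
# wing estimate and approach options
L=R.from_euler('z',LY);w=np.array([*C,0])+L.apply([-.05,-.2,.146]);n=L.apply([-np.sin(np.radians(33)),0,np.cos(np.radians(33))])
print('wing',w,'n',n, 'locky',L.apply([0,1,0]), sense()['q'])
cv2.imwrite('pics/crop2.png',cv2.resize(im[215:345,280:460,::-1],None,fx=4.4,fy=4.4,interpolation=cv2.INTER_CUBIC))
E
```

```text
time_s: 8.25
ee_pos: [0.4427, 0.0755, 0.1873]
tool_rot: [-179.9, 0.1, 165.4]
contact_force: [-0.4, -0.0, -0.1]
opening: 0.0855
grasp_force: 0.0
time_s: 8.85
ee_pos: [0.445, 0.0759, 0.4133]
tool_rot: [180.0, 0.8, 165.4]
contact_force: [0.9, -0.2, -0.5]
opening: 0.0857
grasp_force: 0.0
[ 312  161   45   45 1591] [ 0.81399842 -0.02009117] -1.5672078418648883
[295 261  35  35 952] [0.54312307 0.04318348] 3.084451994127331
wing [ 0.54986896 -0.15709778  0.146     ] n [-0.52511029 -0.1445367   0.83867057] locky [-0.26538072  0.9641437   0.        ] [ -4.49577861   8.93368822  97.57956182  -0.12698623  73.01896751
 -79.87128869]
```

View pics/crop2.png

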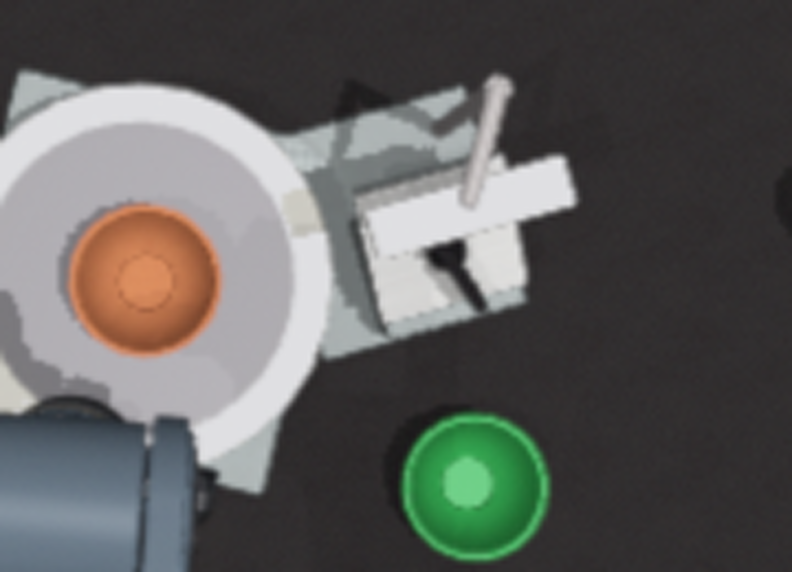

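The crop shows the bowl still centred and the wing's lower arm visible from (445,255) to (485,308). Next is a hover along the knob's axis.

```bash
cat >> h.py <<'E'
L=R.from_euler('z',LY);c33,s33=np.cos(np.radians(33)),np.sin(np.radians(33))
U,V,N=L.apply([[c33,0,s33],[0,1,0],[-s33,0,c33]])
W=np.array([*C,0])+L.apply([-.05,-.2,.146])
def hand(phi):  # tool x = -wing dir, z=-N
    x=-(U*np.cos(phi)+V*np.sin(phi));z=-N;return R.from_matrix(np.c_[x,np.cross(z,x),z])
def ontop(n,uv,out,c=None): # ray to plane 'out' m off the panel
    c=c or camera_model(n);M=R.from_rotvec(c['rvec']).as_matrix();o=-M.T@c['tvec']
    d=M.T@np.array([(uv[0]-c['cx'])/c['fx'],(uv[1]-c['cy'])/c['fy'],1]);q=W+N*(out-.031);p=o+d*((q-o)@N)/(d@N)
    return np.array([(p-W)@U,(p-W)@V])
E
python3 - <<'E'
from h import *
p=ontop('top',(390.1,284.2),.046);print('wing end uv',p,np.arctan2(-p[1],-p[0]))
print(rel([.42,-.18,.36],hand(.25)));print(rel(W+N*.174,hand(.25)),W+N*.174)
E
```

```text
wing end uv [-0.02581701 -0.01220508] 0.44161355429109406
([-0.0412, -0.2536, 0.0508], [-0.084, -0.577, -0.75])
([-0.0785, -0.2461, 0.1191], [-0.084, -0.577, -0.75]) [ 0.45849977 -0.18224716  0.29192868]
```

```bash
python3 -m inch '[[[-0.007,-0.042,0.008],[-0.014,-0.096,-0.125]],[[-0.014,-0.084,0.017],[-0.028,-0.192,-0.25]],[[-0.021,-0.127,0.025],[-0.042,-0.289,-0.375]],[[-0.028,-0.169,0.034],[-0.056,-0.385,-0.5]],[[-0.034,-0.211,0.042],[-0.07,-0.481,-0.625]],[[-0.041,-0.2536,0.051],[-0.084,-0.577,-0.75]],[[-0.041,-0.2536,0.051],[-0.084,-0.577,-0.75]],[[-0.041,-0.2536,0.051],[-0.084,-0.577,-0.75]],[[-0.0785,-0.246,0.119],[-0.084,-0.577,-0.75]],[[-0.0785,-0.246,0.119],[-0.084,-0.577,-0.75]],[[-0.0785,-0.246,0.119],[-0.084,-0.577,-0.75]],[[-0.0785,-0.246,0.119],[-0.084,-0.577,-0.75]]]'
python3 - <<'E'
from h import *
print(rel(W+N*.174,hand(.25)),sense()['q'])
cm=camera_model('wrist');im=get_image('wrist');cv2.imwrite('pics/w2.png',im[:,:,::-1])
wd=lambda a:U*np.cos(a)+V*np.sin(a)
print(proj('wrist',[W+N*.015]+[W+N*.015+s*.033*wd(a) for a in(.08,.429) for s in(1,-1)],cm))
E
```

```text
time_s: 10.1
ee_pos: [0.524, -0.0904, 0.3673]
tool_rot: [-171.6, 27.5, -151.2]
contact_force: [-0.7, 0.6, 0.1]
opening: 0.0851
grasp_force: 0.0
([0.1249, -0.0456, 0.0269], [-0.017, -0.084, -0.041]) [ -29.70332328   12.40127883  105.56256775   27.32918027   42.98011787
 -163.52337001]
[[248.45304947  35.61892132]
 [243.19917776  97.76185357]
 [254.043082   -30.50012991]
 [263.23579571  96.78502915]
 [232.76809354 -29.28023142]]
```

View pics/w2.png

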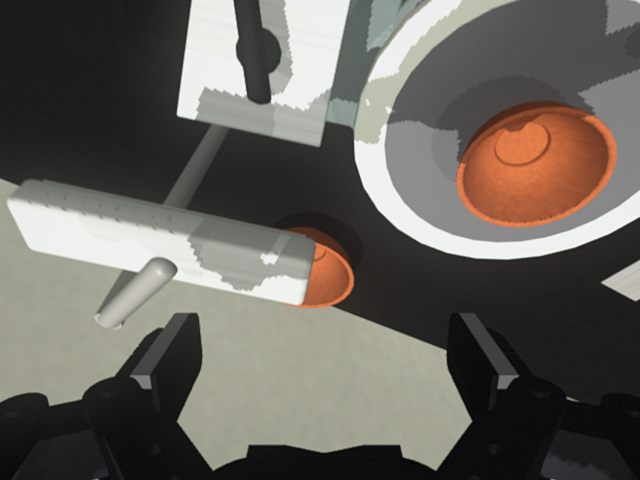

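The wrist view shows the wing from (240,0) to (258,103), the lamp bar at (160,240), and joint 6 against its limit. I'll fit the kinematics from the recorded samples to choose the hand side and find how far the camera stands off.

```bash
cat > kin.py <<'E'
from h import *
from scipy.optimize import least_squares
S=[([-74.2856,30.2784,82.1565,-.0018,67.6886,-10.2266],[.27328,-.56147,.30294],[-179.878,-.02,25.94]),
([-4.49578,8.93369,97.57956,-.12699,73.01897,-79.87129],[.445,.0759,.4133],[180,.8,165.4])]
s=sense();S.append((s['q'],s['ee_pos'],s['tool_rot']))
def rot(q):
    q=np.radians(q);return R.from_euler('ZYZYZ',[q[0],q[1]+q[2],q[3],q[4],q[5]])
K=R.from_matrix(np.eye(3))
K=R.concatenate([rot(q).inv()*R.from_euler('xyz',t,degrees=True) for q,p,t in S]).mean()
def fk(q,x):
    a,h,l2,l3,e,d=x;Q=np.radians(q);b=Q[1]+Q[2]
    r=a+l2*np.sin(Q[1])+l3*np.sin(b)+e*np.cos(b);z=h+l2*np.cos(Q[1])+l3*np.cos(b)-e*np.sin(b)
    T=rot(q)*K;return np.array([r*np.cos(Q[0]),r*np.sin(Q[0]),z])+T.as_matrix()[:,2]*d,T
x0=np.array([0,.3,.45,.45,0,.2])
X=least_squares(lambda x:np.r_[np.concatenate([fk(q,x)[0]-p for q,p,t in S]),1e-3*(x-x0)],x0).x
lo=np.array([-176.6,-43,12.5,-82,.5,-163.5]);hi=np.array([176.6,126,139.9,262,151.6,163.5])
def ik(p,T):
    best=None
    for q4 in(-60,0,60,150,220):
      for q6 in(-120,0,120):
        f=lambda q:np.r_[(fk(q,X)[0]-p)*10,(fk(q,X)[1].inv()*T).as_rotvec()]
        g=least_squares(f,[-20,20,100,q4,45,q6],bounds=(lo,hi),x_scale=30)
        if best is None or g.cost<best[0]-1e-6:best=(g.cost,g.x)
    return best
E
python3 - <<'E'
from kin import *
for q,p,t in S:
    a,T=fk(q,X);print(a-p,(T.inv()*R.from_euler('xyz',t,degrees=True)).magnitude())
print(X,K.as_euler('xyz',degrees=True))
cm=camera_model('wrist');M=R.from_rotvec(cm['rvec']).as_matrix();o=-M.T@cm['tvec'];R0=R.from_euler('xyz',s['tool_rot'],degrees=True);print('cam in tool',R0.inv().apply(o-s['ee_pos']))
flip=R.from_euler('z',180,degrees=True)
for off in(.174,.058):
  for phi in(.4,.1,-.2,-.5,-.8,-1.1,-1.57):
    for nm,T in(('A',hand(phi)),('B',hand(phi)*flip)):
        c,q=ik(W+N*off,T);print(off,phi,nm,round(c,6),np.round(q))
E
```

```text
Traceback (most recent call last):
  File "kin.py", line 9, in <module>
    K=R.concatenate([rot(q).inv()*R.from_euler('xyz',t,degrees=True) for q,p,t in S]).mean()
                     ~~~^^^
  File "kin.py", line 7, in rot
    q=np.radians(q);return R.from_euler('ZYZYZ',[q[0],q[1]+q[2],q[3],q[4],q[5]])
                           ~~~~~~~~~~~~^^^^^^^^^^^^^^^^^^^^^^^^^^^^^^^^^^^^^^^^^
  File "scipy/spatial/transform/_rotation.pyx", line 1413, in scipy.spatial.transform._rotation.Rotation.from_euler
ValueError: Expected axis specification to be a non-empty string of upto 3 characters, got ZYZYZ
```

```bash
sed -i "s/return R.from_euler('ZYZYZ'.*/return R.from_euler('ZYZ',[q[0],q[1]+q[2],q[3]])*R.from_euler('YZ',[q[4],q[5]])/" kin.py
cat > t.py <<'E'
from kin import *
for q,p,t in S:
    a,T=fk(q,X);print(a-p,(T.inv()*R.from_euler('xyz',t,degrees=True)).magnitude())
print(X,K.as_euler('xyz',degrees=True))
cm=camera_model('wrist');M=R.from_rotvec(cm['rvec']).as_matrix();o=-M.T@cm['tvec'];R0=R.from_euler('xyz',s['tool_rot'],degrees=True);print('cam in tool',R0.inv().apply(o-s['ee_pos']))
flip=R.from_euler('z',180,degrees=True)
for off in(.174,.089):
  for phi in(.4,.1,-.2,-.5,-1.,-1.57):
    for nm,T in(('A',hand(phi)),('B',hand(phi)*flip)):
        c,q=ik(W+N*off,T);print(off,phi,nm,round(c,6),np.round(q))
E
time python3 t.py
```

```text
[-0.11036711 -0.02112818 -0.02531337] 0.0018612804637487847
[-0.00481195 -0.11170587  0.01241231] 0.003728105173896652
[-0.00164865 -0.01417728  0.01290033] 0.0018669315514433953
[-0.27549111  1.02888691  0.72817793  0.79813627  0.58584513  0.53400568] [-1.24365644e-02 -1.06138915e-01  9.00046876e+01]
cam in tool [ 0.07569253 -0.00079443 -0.07083982]
0.174 0.4 A 0.0 [-56.  25. 102.  42.  50. 149.]
0.174 0.4 B 0.0 [ 124.   39.  135.  -62.   36. -123.]
0.174 0.1 A 0.00015 [-57.  25. 102.  44.  50. 163.]
0.174 0.1 B 0.0 [-56.  25. 102.  43.  50. -14.]
0.174 -0.2 A 0.003813 [ -49.   23.  102.   35.   46. -163.]
0.174 -0.2 B 0.0 [-56.  25. 102.  43.  50.   3.]
0.174 -0.5 A 0.0 [ -56.   25.  102.   42.   50. -160.]
0.174 -0.5 B 0.0 [-56.  25. 102.  43.  50.  20.]
0.174 -1.0 A 0.0 [ -56.   25.  102.   42.   50. -131.]
0.174 -1.0 B 0.0 [-56.  25. 102.  43.  50.  49.]
0.174 -1.57 A 0.0 [-56.  25. 102.  43.  50. -98.]
0.174 -1.57 B 0.0 [-56.  25. 102.  43.  49.  82.]
0.089 0.4 A 0.0 [-48.  33.  98.  46.  42. 150.]
0.089 0.4 B 0.0 [-48.  33.  98.  46.  42. -30.]
0.089 0.1 A 0.000321 [-50.  34.  98.  49.  43. 163.]
0.089 0.1 B 0.0 [-48.  33.  98.  46.  42. -13.]
0.089 -0.2 A 0.002608 [ -43.   32.   98.   39.   40. -163.]
0.089 -0.2 B 0.0 [-48.  33.  98.  47.  42.   4.]
0.089 -0.5 A 0.0 [ -48.   33.   98.   46.   42. -158.]
0.089 -0.5 B 0.0 [-48.  33.  98.  47.  42.  22.]
0.089 -1.0 A 0.0 [ -48.   33.   98.   46.   42. -130.]
0.089 -1.0 B 0.0 [-48.  33.  98.  46.  42.  50.]
0.089 -1.57 A 0.0 [-48.  33.  98.  46.  42. -97.]
0.089 -1.57 B 0.0 [-48.  33.  98.  46.  42.  83.]
real	0m9.310s
user	0m9.823s
sys	0m0.136s
```

```bash
python3 - <<'E'
from h import *
print(rel([.44,-.17,.37],hand(.25)))
E
```

```text
([0.0983, -0.0366, -0.0491], [-0.018, -0.083, -0.041])
```

```bash
python3 -m inch '[[[0,0,-0.01],[0,0,0.14]],[[0.01,-0.004,-0.02],[0,0,0.28]],[[0.03,-0.01,-0.03],[0,0,0.42]],[[0.05,-0.02,-0.04],[0,0,0.56]],[[0.07,-0.03,-0.045],[0,0,0.7]],[[0.098,-0.037,-0.05],[0,0,0.84]],[[0.098,-0.037,-0.05],[0,0,0.98]],[[0.098,-0.037,-0.05],[0,0,1.12]],[[0.098,-0.037,-0.05],[0,0,1.26]],[[0.098,-0.037,-0.05],[0,0,1.4]],[[0.098,-0.037,-0.05],[0,0,1.54]],[[0.098,-0.037,-0.05],[0,0,1.68]]]'
python3 - <<'E'
from h import *
s=sense();print(s['q'],s['ee_pos'])
B=hand(.36)*R.from_euler('z',180,degrees=True)
print(rel([.44,-.17,.37],B),rel(W+N*.174,B))
E
```

```text
time_s: 11.35
ee_pos: [0.4392, -0.1711, 0.3724]
tool_rot: [151.6, 4.5, 108.9]
contact_force: [0.1, -0.4, -0.1]
opening: 0.0853
grasp_force: 0.0
[-46.62253795   7.71471148 110.94638146  32.1091599   49.61125802
 -85.31911409] [ 0.4391929  -0.17107991  0.37237629]
([0.0009, -0.0001, 0.0026], [-0.047, 0.079, 1.303]) ([-0.0105, -0.0259, 0.0787], [-0.047, 0.079, 1.303])
```

```bash
python3 -m inch '[[[0,0,0],[-0.005,0.008,0.14]],[[0,0,0],[-0.01,0.016,0.28]],[[0,0,0],[-0.015,0.025,0.42]],[[0,0,0],[-0.02,0.034,0.56]],[[0,0,0],[-0.025,0.042,0.7]],[[0,0,0],[-0.03,0.05,0.84]],[[0,0,0],[-0.035,0.06,0.98]],[[0,0,0],[-0.04,0.07,1.12]],[[0,0,0],[-0.045,0.076,1.25]],[[0,0,0],[-0.047,0.079,1.303]],[[-0.01,-0.026,0.079],[-0.047,0.079,1.303]],[[-0.01,-0.026,0.079],[-0.047,0.079,1.303]]]'
python3 - <<'E'
from h import *
s=sense();print(s['q'])
B=hand(.36)*R.from_euler('z',180,degrees=True)
print(rel(W+N*.174,B),rel(W+N*.062,B))
cm=camera_model('wrist');im=get_image('wrist');cv2.imwrite('pics/w3.png',im[:,:,::-1])
wd=lambda a:U*np.cos(a)+V*np.sin(a)
print(proj('wrist',[W+N*.015]+[W+N*.015+s*.033*wd(a) for a in(.36,) for s in(1,-1)],cm))
E
```

```text
time_s: 12.55
ee_pos: [0.4589, -0.1824, 0.2911]
tool_rot: [166.8, -30.5, 40.0]
contact_force: [0.4, -0.2, 0.4]
opening: 0.0855
grasp_force: 0.0
[-48.14584317  18.23397325 115.63636846  48.22701463  40.77882379
 -30.57983185]
([0.0002, -0.0002, -0.0009], [0.002, 0.0, 0.007]) ([0.0002, -0.0003, 0.1111], [0.002, 0.0, 0.007])
[[321.43151933 245.75921685]
 [321.79115223 188.54090494]
 [321.10012468 298.48476671]]
```

View pics/w3.png

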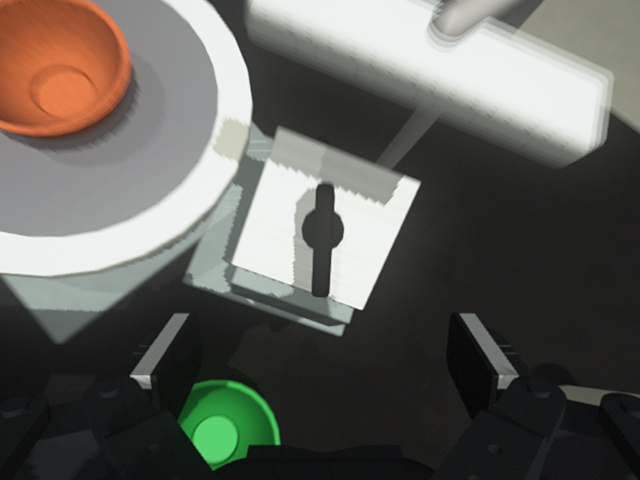

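The wing runs from (325,183) to (320,297) against the predicted (322,188) to (321,298), so I'm aligned within about 2 mm and can descend along the axis.

```bash
python3 -m inch '[[[0,0,0.04],[0,0,0]],[[0,0,0.06],[0,0,0]],[[0,0,0.075],[0,0,0]],[[0,0,0.075],[0,0,0]]]' && python3 -m inch '[[[0,0,0.012],[0,0,0]],[[0,0,0.024],[0,0,0]],[[0,0,0.036],[0,0,0]],[[0,0,0.036],[0,0,0]]]' && python3 -m inch '[[[0,0,0],[0,0,0]],[[0,0,0],[0,0,0]],[[0,0,0],[0,0,0]],[[0,0,0],[0,0,0]],[[0,0,0],[0,0,0]],[[0,0,0],[0,0,0]],[[0,0,0],[0,0,0]],[[0,0,0],[0,0,0]],[[0,0,0],[0,0,0]],[[0,0,0],[0,0,0]]]' 0 40; python3 -c "
from h import *
print(sense()['torque'],rel(W+N*.062,hand(.36)*R.from_euler('z',180,degrees=True)))"
```

```text
time_s: 13.0
ee_pos: [0.4986, -0.1703, 0.228]
tool_rot: [167.1, -30.6, 39.9]
contact_force: [-0.6, 0.9, 0.1]
opening: 0.0852
grasp_force: 0.0
time_s: 13.4
ee_pos: [0.5176, -0.1656, 0.1991]
tool_rot: [166.9, -30.6, 40.0]
contact_force: [0.1, -0.4, 0.7]
opening: 0.0855
grasp_force: 0.0
time_s: 14.4
ee_pos: [0.5175, -0.1654, 0.1988]
tool_rot: [166.9, -30.6, 40.0]
contact_force: [-3.9, -0.2, 5.2]
opening: 0.0103
grasp_force: 42.4
[-0.05041076  0.32482954 -0.11975528] ([-0.0009, 0.0003, 0.0005], [-0.001, -0.001, 0.006])
```

Gripped. I'll turn in place, clockwise facing the panel, which is + about tool z.

```bash
python3 -m inch '[[[0,0,0],[0,0,0.08]],[[0,0,0],[0,0,0.16]],[[0,0,0],[0,0,0.24]],[[0,0,0],[0,0,0.32]],[[0,0,0],[0,0,0.4]]]' 0 60; python3 -m inch '[[[0,0,0],[0,0,0.08]],[[0,0,0],[0,0,0.16]],[[0,0,0],[0,0,0.24]],[[0,0,0],[0,0,0.32]],[[0,0,0],[0,0,0.4]],[[0,0,0],[0,0,0.48]],[[0,0,0],[0,0,0.56]]]'; python3 -c "
from h import *
s=sense();print(s['q'],s['torque'],rel(W+N*.062,hand(.36)*R.from_euler('z',180,degrees=True)))"
```

```text
time_s: 14.9
ee_pos: [0.5176, -0.1658, 0.1989]
tool_rot: [-178.7, -33.0, 13.0]
contact_force: [-5.0, -1.4, 6.5]
opening: 0.0099
grasp_force: 62.3
time_s: 15.6
ee_pos: [0.5176, -0.1663, 0.1988]
tool_rot: [-160.0, -26.8, -23.6]
contact_force: [-4.3, -2.4, 5.0]
opening: 0.0099
grasp_force: 62.3
[-40.79234433  31.56321627 114.40870363  64.3170739   30.1026316
  11.8212739 ] [-0.35506124  0.41026327 -0.00952395] ([-0.0007, 0.0001, 0.0005], [0.001, -0.0, -0.955])
```

```bash
python3 -m inch '[[[0,0,0],[0,0,0.08]],[[0,0,0],[0,0,0.16]],[[0,0,0],[0,0,0.24]],[[0,0,0],[0,0,0.32]],[[0,0,0],[0,0,0.4]],[[0,0,0],[0,0,0.48]],[[0,0,0],[0,0,0.56]],[[0,0,0],[0,0,0.64]]]'; python3 -m inch '[[[0,0,0],[0,0,0.06]],[[0,0,0],[0,0,0.12]],[[0,0,0],[0,0,0.18]],[[0,0,0],[0,0,0.24]],[[0,0,0],[0,0,0.28]],[[0,0,0],[0,0,0.28]]]'; python3 -c "
from h import *
s=sense();print(s['q'],s['torque'],rel(W+N*.062,hand(.36)*R.from_euler('z',180,degrees=True)))"
```

```text
time_s: 16.4
ee_pos: [0.5173, -0.1668, 0.1985]
tool_rot: [-148.6, -10.4, -58.4]
contact_force: [-5.4, -3.6, 3.9]
opening: 0.01
grasp_force: 62.3
time_s: 17.0
ee_pos: [0.5171, -0.1669, 0.1984]
tool_rot: [-147.1, -1.9, -72.0]
contact_force: [-6.0, -4.7, 3.6]
opening: 0.0101
grasp_force: 62.4
[-40.84008393  31.5825833  114.44424218  64.28964452  29.99319464
  64.4114008 ] [-0.47534326  0.72105829 -0.23792005] ([-0.0007, -0.0001, 0.0005], [0.003, -0.0, -1.874])
```

```bash
python3 -m inch '[[[0,0,0],[0,0,0.03]],[[0,0,0],[0,0,0.06]],[[0,0,0],[0,0,0.09]],[[0,0,0],[0,0,0.09]],[[0,0,0],[0,0,0.09]]]'; python3 -c "
from h import *
s=sense();print(s['torque'],R.from_euler('xyz',s['tool_rot'],degrees=True).inv().apply(s['torque']),rel(W+N*.062,hand(.36)*R.from_euler('z',180,degrees=True)))"
```

```text
time_s: 17.5
ee_pos: [0.5171, -0.1669, 0.1984]
tool_rot: [-147.2, 0.6, -75.9]
contact_force: [-6.1, -4.2, 3.6]
opening: 0.01
grasp_force: 64.5
[-1.20715199  0.54591     0.77525253] [-0.83303437  0.45605604 -1.20595057] ([-0.0007, -0.0001, 0.0006], [0.004, 0.001, -1.955])
```

Against the stop (−1.2 N m). Now I'll let go and back off along the axis.

```bash
python3 -m inch '[[[0,0,0],[0,0,-0.02]],[[0,0,0],[0,0,-0.03]],[[0,0,0],[0,0,-0.03]]]'; python3 -m inch '[[[0,0,0],[0,0,0]],[[0,0,0],[0,0,0]],[[0,0,0],[0,0,0]],[[0,0,0],[0,0,0]],[[0,0,0],[0,0,0]],[[0,0,0],[0,0,0]],[[0,0,0],[0,0,0]],[[0,0,0],[0,0,0]]]' 0.0854 && python3 -m inch '[[[0,0,-0.02],[0,0,0]],[[0,0,-0.05],[0,0,0]],[[0,0,-0.09],[0,0,0]],[[0,0,-0.13],[0,0,0]],[[0,0,-0.13],[0,0,0]],[[0,0,-0.13],[0,0,0]],[[0,0,-0.13],[0,0,0]]]'
python3 - <<'E'
from h import *
cm=camera_model('wrist');im=get_image('wrist');cv2.imwrite('pics/w4.png',im[:,:,::-1])
print(proj('wrist',[W+N*.015+s*.033*V for s in(1,0,-1)],cm),proj('wrist',[[*(C+.105*np.array([-np.cos(SY),-np.sin(SY)])),.162]],cm))
im=get_image('top');h=cv2.cvtColor(im,cv2.COLOR_RGB2HSV);o=((h[...,0]<25)&(h[...,1]>70)&(h[...,2]>80)).astype('uint8');n,l,st,ce=cv2.connectedComponentsWithStats(o)
for i in range(1,n):
    if st[i,4]>15 and 250<ce[i][0]<370:
        p=ray('top',ce[i],.162)[:2];v=p-C;print(st[i],p,np.linalg.norm(v),np.arctan2(-v[0],v[1])-SY)
E
```

```text
time_s: 17.8
ee_pos: [0.5171, -0.1669, 0.1984]
tool_rot: [-147.1, -0.1, -74.7]
contact_force: [-7.5, -4.7, 4.0]
opening: 0.0094
grasp_force: 62.3
time_s: 18.6
ee_pos: [0.5177, -0.1653, 0.1986]
tool_rot: [-147.0, 0.1, -74.7]
contact_force: [-0.3, 0.5, -0.3]
opening: 0.0853
grasp_force: 0.0
time_s: 19.3
ee_pos: [0.4493, -0.184, 0.3068]
tool_rot: [-147.0, 0.2, -74.7]
contact_force: [-0.4, -0.5, -0.5]
opening: 0.0853
grasp_force: 0.0
[[326.26834687 284.01511333]
 [326.2278704  234.32822426]
 [326.18415668 180.66745687]] [[361.0436495  566.68924261]]
[ 312  161   45   45 1589] [ 0.81395503 -0.0201545 ] 0.2777033507604388 -1.5674675771965831
[295 261  35  35 954] [0.54293151 0.04322578] 0.0061335329681711254 3.0526059403488754
[298 310   7   8  41] [0.44605088 0.0760339 ] 0.10257562802966011 1.5590948897366546
```

View pics/w4.png

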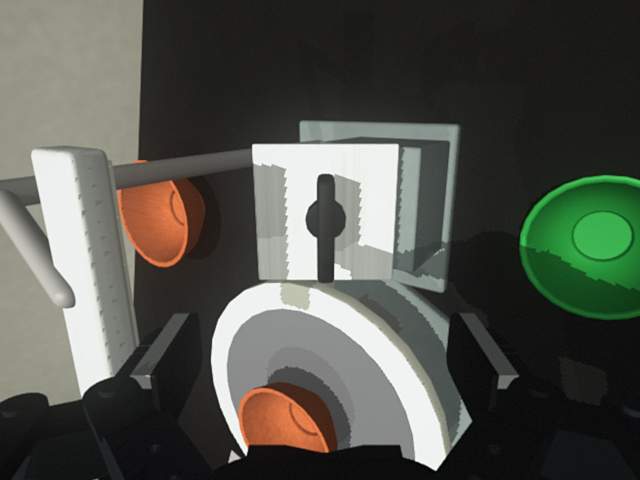

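The wing stands along the lock's y, (326,175) to (326,283), as predicted for fully home. The deck reads 1.559 rad, the bowl is 6 mm off centre, and the hand is clear.

```bash
python3 -c "
from station import *
print(finish_job())"
```

```text
the job is handed in; nothing more can be done
None
```

The job is handed in: the deck reads 1.559 rad in the second click stop, the wing knob stands fully home against its stop, the bowl is about 6 mm off centre, and the hand never went near the bystanders, though I did not re-measure them at the end.

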